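Shim a workpiece tight in the clamping fixture and hold the jaw shut

TASK

The clamping fixture's moving jaw has too short a travel to reach the workpiece standing against the anvil: lift shim plates off their pegs one at a time and stand them on the base plate in the gap between jaw and workpiece, flat against it, trying the jaw by pushing its handle, until the jaw bites on the stack instead of running to its stop. Use only as many shims as it takes, leave the others hanging, and disturb nothing else. Finish while holding: keep pushing the handle firmly (about 10 N) so that jaw, shims, workpiece and anvil stay pressed together, and do not let go.

Things in the scene. Friction and masses are not known exactly. Their poses are not given: they have to be found in the camera images.
- fixture: Fixed clamping fixture: dark steel base plate 15 mm thick, oiled (friction 0.15), 210 mm (x) by 175 mm (y). x = clamping direction, away from the robot; z up. Origin: on the bench, under the middle of the moving jaw's clamping face when slack. Towards +x: the gap, the workpiece, the anvil; towards -x: the moving jaw, then nothing but the plate, which ends at x = -75 mm.
- slide (a joint): Travel of the moving jaw (m) along the fixture's +x: 0 slack, hard stop at 0.020. A return spring of 2 N (at 0) to 3 N (at 0.020) pushes it back to 0 when let go; no friction.
- clamp_jaw: Aluminium moving jaw: block 50 mm (x) by 60 mm (y), top 60 mm above the bench, clamping face at x = 0 of this frame; behind it an upright handle plate, x -62 to -50 mm, 34 mm wide (y), top 104 mm above the bench, clear behind. Axes and origin as the fixture's, shifted along x by the jaw's travel.
- jaw_handle (a point): Middle of the back (-x) face of the moving jaw's handle plate, 85 mm above the bench: push here towards the fixture's +x.
- anvil: Fixed steel anvil block 40 mm (x) by 60 mm (y) by 46 mm high, on the base plate. Origin: bottom middle of its clamping (-x) face, 15 mm above the bench; axes as the fixture's. Its face is 82 to 88 mm from the slack moving jaw's.
- part_long: Loose aluminium workpiece block 56 mm (x) by 40 mm (y) by 45 mm high, about 0.25 kg. Origin: bottom middle of its +x end face; extends 56 mm towards its -x; axes as the fixture's. One of the two workpieces stands in the fixture, +x face within 1 mm of the anvil; the other is parked on the base plate 95 mm to the fixture's -y and stays there. Which is which varies.
- part_short: The same kind of workpiece, 40 mm long (x) by 40 mm (y) by 45 mm high, about 0.18 kg. Origin: bottom middle of its +x end face; extends 40 mm towards its -x. In the fixture or parked, see part_long.
- rack: Fixed shim rack: grey base 12 mm thick, three flat level pegs at y = -95, 0, 95 mm pointing to the rack's -x (towards the robot). Peg: 14 mm wide, 6 mm thick, top 125 mm above the bench, from its thin upright stem at x = 0 (8 by 14 mm) to x = -50 mm, ending in a 4 mm thick upturned lip rising 6 mm above the peg's top. Origin: underside of the base, under the stems' front faces.
- shim0: Steel shim plate (three alike), 16 mm thick (x), 40 mm wide (y), 91 mm tall, 0.39 kg. Origin: underside centre. Hangs by a 20 mm wide window, 55 to 81 mm up, on the peg at the rack's y = -95 mm, 32 mm in front of the stem, underside 44 mm above the bench, face across the peg. To come off: raise 6 to 20 mm (13 best), then 35 mm or more to the rack's -x. Grip by its width near the top.
- shim1: Steel shim plate (three alike), 16 mm thick (x), 40 mm wide (y), 91 mm tall, 0.39 kg. Origin: underside centre. Hangs by a 20 mm wide window, 55 to 81 mm up, on the peg at the rack's y = 0 mm, 32 mm in front of the stem, underside 44 mm above the bench, face across the peg. To come off: raise 6 to 20 mm (13 best), then 35 mm or more to the rack's -x. Grip by its width near the top.
- shim2: Steel shim plate (three alike), 16 mm thick (x), 40 mm wide (y), 91 mm tall, 0.39 kg. Origin: underside centre. Hangs by a 20 mm wide window, 55 to 81 mm up, on the peg at the rack's y = 95 mm, 32 mm in front of the stem, underside 44 mm above the bench, face across the peg. To come off: raise 6 to 20 mm (13 best), then 35 mm or more to the rack's -x. Grip by its width near the top.
- plug_gauge: Bystander: upright dark steel plug gauge, 28 mm wide, 70 mm tall; leave it where it is. Origin: centre of its underside.
- ring_gauge: Bystander: flat steel ring gauge, 64 mm across, 18 mm high; leave it where it is. Origin: centre of its underside.
- oil_bottle: Bystander: small white bottle, 40 mm wide, 90 mm tall; leave it where it is. Origin: centre of its underside.
- gauge_case: Bystander: flat black case 70 by 160 by 35 mm; leave it where it is. Origin: centre of its underside.
- screwdriver: Bystander: screwdriver lying on the bench; leave it where it is. Origin: centre of its underside.
- parts_dish: Bystander: shallow metal dish, 90 mm across, 30 mm high; leave it where it is. Origin: centre of its underside.
- oil_stone: Bystander: grey sharpening stone 100 by 35 by 20 mm; leave it where it is. Origin: centre of its underside.
Mind the look-alikes: they are no part of the job. What is shaped like the shim0 but red is not meant.

How it is judged:
By the outcome, as a careful person would: the job done as asked, in the order asked, and still so for the second after the job is handed in, while the arm keeps its last pose, push and grip.
It also fails if it takes over 72 s, if anything falls off the work surface, if the arm or the gripper's body presses on something with over 40 N, if the wrist force passes 120 N, or if a joint passes its speed limit or range.

ROBOT

A 6-joint arm with a two-finger parallel gripper is mounted at the origin on the work surface. World frame = base frame: x ahead of the robot, y to its left, z up, the work surface at z = 0. Lengths are in m, angles in degrees, forces in N, time in s.
With the tool pointing down it reaches from about 0.325 to 0.775 m from the base axis. Payload 5.5 kg.
Tool frame: the origin (TCP) lies between the finger pads; the fingertips stand 17 mm ahead of it and the grasp point (between the pads) lies 2 mm behind it (bot.tcp_to_tips is the distance from the TCP to the fingertips, in m); z points along the fingers, y is the line along which they close (so a half turn about z gives the same grasp; the last joint's range is limited). The gripper opens to 88 mm and grips with 3 to 60 N. Pads are 20 mm wide; open, the fingers measure 115 mm over their backs; the gripper's body (75 mm by 178 mm) begins 61 mm behind the grasp point.
Start: joints at [72.095, 5.22, 70.514, -0, 104.267, -3.249], TCP at [0.152, 0.58, 0.24] pointing down, gripper open.
Joint ranges: [-164.24, 164.24], [-49.07, 125.15], [9.68, 141.18], [-86.29, 266.29], [3.28, 154.24], [-151.56, 151.56]. Speed limits (degrees/s): [147.25, 147.25, 172.46, 180, 180, 180].

INTERFACE

Orientations are given as a 3x3 rotation matrix whose columns are the frame's x, y, z axes.
In Python, from cell import readout, grab_frame, bot gives the robot as it stands.
- The arm moves only by the shell command python3 -m crank 'ROWS' [FORCE]. ROWS is JSON, one flat list of numbers, 7 for each row, row after row: the opening, from 0 (shut) to 1 (fully open), then the shift along the world's x, y, z in m, then the turn, a rotation vector about the world's x, y, z in rad. A call has exactly 5 rows; each row is the pose to reach, as a shift and turn from the pose commanded when the call began; what a row does not reach only later rows make up. A row lasts 1/12 s, in which the tool goes at most 41.7 mm and 7.16 degrees, less where a joint would pass 70% of its speed; a pose out of reach is approached as far as the arm can. A call with a gripper value outside its range is refused whole. The fingers move at their own pace and stop on an object; FORCE is the grip in N (left out, the last holds). Time passes only in rows, so rows that repeat a pose let the fingers close, or fill a call up. It gives the time, the measured TCP pose, the force, the opening and the grip force at its end, in the units of the state.
- readout.sense(): the state, without advancing time (a new reading comes with each control period).
- grab_frame(name): name is "scene" or "top"; returns a dict with "img" (400x640x3 uint8, red, green, blue), "range_z" (400x640 float32, m along the optical axis (not along the pixel's ray), 0 where there is no reading), "camera_matrix" (3x3 intrinsics, pixels), "rvec" (rotation vector, rad) and "tvec" (3), from world to camera coordinates, as OpenCV has them. Camera axes: x right, y down, z forward; pixel columns grow to the right and rows downward; lengths in m; the calibration is good to about 2 mm. A picture is of the moment at which its call begins.
- bot.close_job(): hands the job in; it is judged then, once.
The state is a dict: "clock": time; "q": joint angles; "qd": joint speeds; "effort": joint torques, N m; "tcp_pos": TCP position; "tool_rot": TCP orientation; "wrist_force": force on the tool from outside, world axes, zero at the start; "moment": the same for the moment, N m; "gripper_width": opening from 0.0 (shut) to 1.0 (fully open); "grasp_force": force on a finger pad.
Only numpy, scipy, OpenCV 4.12 (cv2) and the standard library are available. Lean on these libraries where they do the work, as an engineer would, in place of code of your own. Each camera call takes 0.05 s, during which the arm holds its last target. There are 200 camera calls.

## Working session

There is one attempt and no reset: what is moved stays moved. The work goes in short steps, Python scripts to look and compute and a shell command to move; the robot and the scene stay as the last step left them, time stands still between calls to the robot, and variables do not carry over. Pictures are saved under pics/ and viewed, at most 10 in all, crops included, and the job is handed in when it is done.

```bash
mkdir -p pics; ls; cat > h.py <<'E'
import numpy as np,cv2
from cell import readout,grab_frame,bot
def get(name):
    f=grab_frame(name);R,_=cv2.Rodrigues(np.array(f['rvec'],float));t=np.array(f['tvec'],float).ravel()
    K=np.array(f['camera_matrix']);Z=f['range_z'];v,u=np.mgrid[:400,:640]
    p=np.stack([(u-K[0,2])/K[0,0]*Z,(v-K[1,2])/K[1,1]*Z,Z],-1)
    return f['img'],(p-t)@R,Z,(K,R,t)
def save(img,n): cv2.imwrite('pics/'+n,cv2.cvtColor(img,cv2.COLOR_RGB2BGR))
E
python3 - <<'E'
from h import *
for n in('scene','top'):
    i,P,Z,c=get(n); save(i,n+'0.png'); np.savez('/tmp/'+n,i=i,P=P,Z=Z); print(n,c[0],-c[1].T@c[2],c[1][2])
print(readout.sense())
E
```

```text
pics
scene [[369.76586983   0.         314.63176994]
 [  0.         369.76586983 202.02900974]
 [  0.           0.           1.        ]] [ 1.14769053 -0.57423293  0.69067703] [-0.58702089  0.53254037 -0.60975997]
top [[484.23390452   0.         317.99634738]
 [  0.         484.23390452 196.27884577]
 [  0.           0.           1.        ]] [ 0.34357109 -0.04442501  1.43405502] [ 0.17224088  0.0097683  -0.98500643]
{'clock': 0.1, 'q': array([ 7.20957387e+01,  5.25801676e+00,  7.05743516e+01,  8.11039230e-04,
        1.04268728e+02, -3.24737594e+00]), 'qd': array([ 0.09797272, -0.0624995 , -0.07930501, -0.02445565,  0.11378536,
       -0.01458204]), 'effort': array([ 3.12862241e-03, -4.47855699e+01, -4.07570744e+01,  7.00841518e-02,
        2.83645542e-02, -9.77319201e-05]), 'tcp_pos': array([0.1517263 , 0.58024428, 0.23863427]), 'tool_rot': array([[-9.67459278e-01,  2.53026158e-01, -5.55496479e-04],
       [ 2.53026742e-01,  9.67457835e-01, -1.67478903e-03],
       [ 1.13653986e-04, -1.76084565e-03, -9.99998443e-01]]), 'wrist_force': array([ 1.19147366, -0.20732489, -0.20132288]), 'moment': array([ 0.01950043, -0.00605446,  0.07761295]), 'grasp_force': 0.0, 'gripper_width': 0.9962385068033321}
```

View pics/scene0.png

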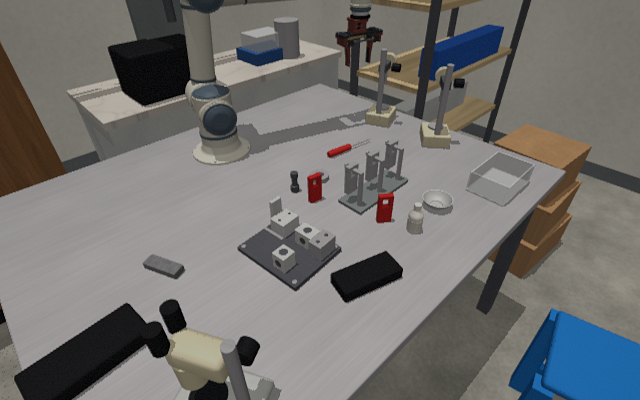

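View pics/top0.png

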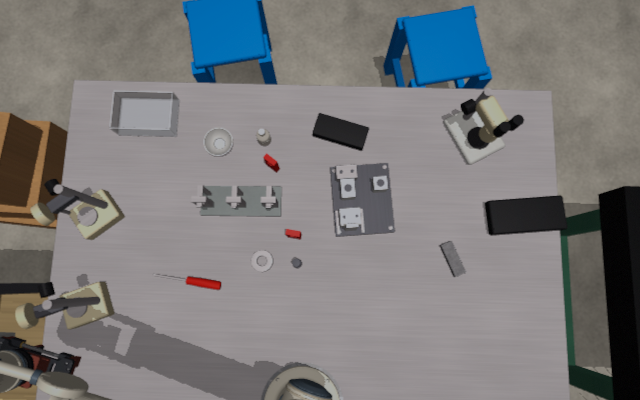

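The scene view shows the fixture around (290,245) and the rack with three shims at (373,180). In the top view the fixture is at (362,200): jaw (349,217), workpiece (348,187), parked block (380,183). The rack is at (240,200), with pegs at x≈200, 235 and 269. The red decoys at (293,234) and (271,162) are to be avoided.

```bash
python3 - <<'E'
from h import *
T=np.load('/tmp/top.npz');S=np.load('/tmp/scene.npz')
def rect(m,P,lab):
    n,l,st,_=cv2.connectedComponentsWithStats(m.astype(np.uint8))
    for k in range(1,n):
        if st[k,4]<15: continue
        q=P[l==k]; r=cv2.minAreaRect((q[:,:2]*1000).astype(np.float32))
        print(lab,st[k],np.round(r[0],1),np.round(r[1],1),round(r[2],1),'z',q[:,2].mean().round(4))
for nm,D,roi in(('top',T,[(320,150,405,245),(185,175,300,225)]),('scene',S,[(230,185,350,295),(330,130,415,215)])):
    P=D['P'];z=P[...,2]
    for j,(a,b,c,d) in enumerate(roi):
        M=np.zeros(z.shape,bool);M[b:d,a:c]=1
        for lo,hi in ([(.009,.021),(.057,.0635),(.0535,.0565),(.1,.108)] if j==0 else [(.008,.016),(.12,.128),(.131,.139)]):
            rect(M&(z>lo)&(z<hi),P,(nm,j,lo))
# z histogram and zoomed crops
im=[cv2.resize(T['i'][155:240,320:405],None,fx=4.7,fy=4.7),cv2.resize(T['i'][175:225,185:300],None,fx=3.4,fy=3.4),cv2.resize(S['i'][190:290,230:350],None,fx=3.3,fy=3.3),cv2.resize(S['i'][130:215,330:415],None,fx=3.3,fy=3.3)]
W=np.zeros((600,800,3),np.uint8)
for k,(a,y,x) in enumerate(zip(im,(0,0,400,320),(0,405,0,405))):
    a=a[:600-y,:800-x]; 
    y=[0,0,270,300][k]; a=a[:600-y]; W[y:y+a.shape[0],x:x+a.shape[1]]=a
save(W,'crop.png')
E
```

```text
('top', 0, 0.009) [ 330  163   64   74 2629] [ 586.5 -159. ] [211.5 175.4] 6.0 z 0.0151
('top', 0, 0.057) [335 165  22  33 390] [ 630.2 -111.7] [96.1 58.6] 6.1 z 0.0603
('top', 0, 0.057) [372 176  15  15 131] [ 628.2 -208.1] [39.3 40.9] 7.3 z 0.0599
('top', 0, 0.057) [339 207  22  19 255] [ 529.  -122.2] [49.5 59.9] 4.9 z 0.0601
('top', 0, 0.1) [346 223  12   5  46] [ 497.9 -125.8] [11.5 31. ] 3.0 z 0.1043
('top', 1, 0.008) [ 200  186   81   31 1384] [573.8 201. ] [ 91. 239.] 0.7 z 0.0119
('top', 1, 0.12) [197 186   6  10  47] [580.7 295.4] [26.4 14.8] 3.3 z 0.1248
('top', 1, 0.12) [231 186   6  11  59] [581.8 201.4] [29.2 14.6] 2.9 z 0.1244
('top', 1, 0.12) [266 186   5  11  44] [583.9 106.6] [28.4 11.4] 2.5 z 0.1245
('top', 1, 0.12) [196 203   6   5  17] [540.7 295.7] [14.5 12. ] 87.5 z 0.1241
('top', 1, 0.12) [231 203   5   5  15] [542.6 200.5] [11.9 11.1] 6.2 z 0.1239
('top', 1, 0.12) [261 203   8   4  16] [546.1 114.3] [ 8.8 19.2] 3.6 z 0.1245
('top', 1, 0.131) [191 196  15   7  83] [555.4 295.2] [16.9 39.4] 1.8 z 0.1349
('top', 1, 0.131) [226 197  15   6  73] [556.1 199.7] [14.
[... 806 characters left out ...]
 [ 499.6 -130.1] [14.  32.6] 3.7 z 0.103
('scene', 1, 0.008) [330 139  40  19  68] [343.6 338.5] [195.6  14.2] 87.2 z 0.0129
('scene', 1, 0.008) [ 338  170   70   43 1027] [575.6 196.9] [ 92.4 242.8] 1.0 z 0.0111
('scene', 1, 0.12) [385 142  19   9  63] [566.1 291.8] [60.  34.5] 21.7 z 0.124
('scene', 1, 0.12) [366 154  19   9  67] [574.6 190.4] [41.  39.9] 68.1 z 0.1238
('scene', 1, 0.12) [345 166  19  10  73] [578.8  97. ] [39.9 41.3] 75.0 z 0.1236
('scene', 1, 0.131) [386 139  12   7  42] [558.1 293. ] [44.9 16.7] 89.9 z 0.1341
('scene', 1, 0.131) [367 150  12   8  49] [557.9 198.1] [41.5 20. ] 89.9 z 0.1339
('scene', 1, 0.131) [345 162  14   8  56] [559.7 102.3] [40.6 18.3] 89.2 z 0.1336
```

View pics/crop.png

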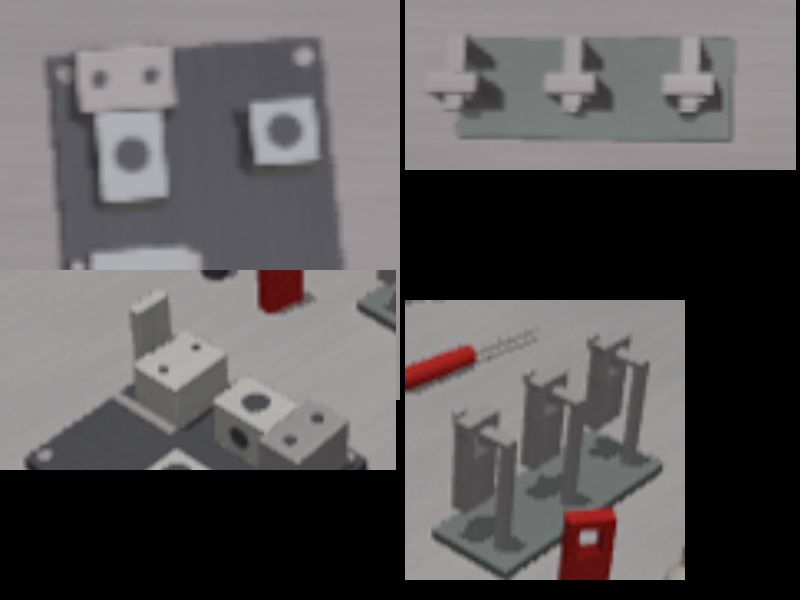

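Read-out: the parked block is 40×40 mm, so the long workpiece is in the fixture. The gap is about 31 mm, so one shim should do. Fixture yaw is about 5.8°. Shim0 is at about (0.559, 0.105) with rack yaw about 1°. I'm moving above shim0.

```bash
python3 -m crank '[0.7,0.027,-0.031,0,0,0,0.055, 0.7,0.054,-0.062,0,0,0,0.11, 0.7,0.081,-0.094,0,0,0,0.165, 0.7,0.108,-0.125,0,0,0,0.22, 0.7,0.135,-0.157,0,0,0,0.274]' 25
python3 -m crank '[0.7,0.027,-0.031,0,0,0,0, 0.7,0.054,-0.062,0,0,0,0, 0.7,0.081,-0.094,0,0,0,0, 0.7,0.108,-0.125,0,0,0,0, 0.7,0.135,-0.157,0,0,0,0]'
python3 -m crank '[0.7,0.027,-0.031,0,0,0,0, 0.7,0.054,-0.062,0,0,0,0, 0.7,0.081,-0.094,0,0,0,0, 0.7,0.108,-0.125,0,0,0,0, 0.7,0.137,-0.161,0,0,0,0]'
python3 -m crank '[0.7,0,0,-0.02,0,0,0, 0.7,0,0,-0.04,0,0,0, 0.7,0,0,-0.05,0,0,0, 0.7,0,0,-0.05,0,0,0, 0.7,0,0,-0.05,0,0,0]'
python3 - <<'E'
from h import *
s=readout.sense();print(s['clock'],s['tcp_pos'],s['tool_rot'][:,1],s['q'])
for n in('top','scene'):
    i,P,Z,c=get(n);save(i,n+'1.png');np.savez('/tmp/'+n+'1',i=i,P=P)
    print(n,[np.round(cv2.projectPoints(np.array([p]),cv2.Rodrigues(c[1])[0],c[2],c[0],None)[0].ravel(),1) for p in ([.559,.105,.135],s['tcp_pos']+[0,0,-.017])])
    z=P[...,2];h=cv2.cvtColor(i,cv2.COLOR_RGB2HSV);m=(h[...,1]>180)&((h[...,0]<8)|(h[...,0]>172))&(z>.06)&(z<.12)
    k,l,st,ce=cv2.connectedComponentsWithStats(m.astype(np.uint8))
    for j in range(1,k):
        if st[j,4]>8:print('red',P[l==j].min(0),P[l==j].max(0))
a=cv2.resize(cv2.imread('pics/top1.png')[150:250,190:350],None,fx=4.5,fy=4.5)[:,:720];b=cv2.resize(cv2.imread('pics/scene1.png')[100:220,290:440],None,fx=4,fy=4)
cv2.imwrite('pics/c1.png',b)
E
```

```text
clock: 0.52
tcp_pos: [0.2873, 0.422, 0.2391]
tool_rot: [[-1.0, -0.022, -0.0], [-0.022, 1.0, -0.001], [0.0, -0.001, -1.0]]
wrist_force: [0.8, 0.8, 0.8]
gripper_width: 0.709
grasp_force: 0.0
clock: 0.93
tcp_pos: [0.4223, 0.265, 0.2393]
tool_rot: [[-1.0, -0.018, -0.0], [-0.018, 1.0, -0.0], [0.0, -0.0, -1.0]]
wrist_force: [0.6, 0.3, 0.3]
gripper_width: 0.698
grasp_force: 0.0
clock: 1.35
tcp_pos: [0.5566, 0.1075, 0.2391]
tool_rot: [[-1.0, -0.018, -0.001], [-0.018, 1.0, 0.0], [0.001, 0.0, -1.0]]
wrist_force: [0.8, 1.5, -0.4]
gripper_width: 0.699
grasp_force: 0.0
clock: 1.77
tcp_pos: [0.5552, 0.1097, 0.1892]
tool_rot: [[-1.0, -0.019, -0.001], [-0.019, 1.0, -0.0], [0.002, -0.0, -1.0]]
wrist_force: [0.8, -0.4, 0.1]
gripper_width: 0.697
grasp_force: 0.0
1.7667 [0.55516406 0.10966737 0.18922355] [-1.88528936e-02  9.99822255e-01 -1.62230565e-04] [ 7.72941395e+00 -2.17193738e-01  8.12062563e+01  7.37880994e-04
  9.90974637e+01 -8.33507182e+01]
top [array([267.7, 199.3]), array([264.4, 198.3])]
red [0.46389816 0.01875443 0.06147005] [0.48174369 0.05548295 0.09645612]
scene [array([351.7, 164.4]), array([352.3, 151.8])]
red [0.46644089 0.0137215  0.06024619] [0.48764644 0.05669614 0.09234839]
red [0.66702179 0.08640382 0.06057903] [0.70077034 0.12819304 0.09192323]
```

View pics/c1.png

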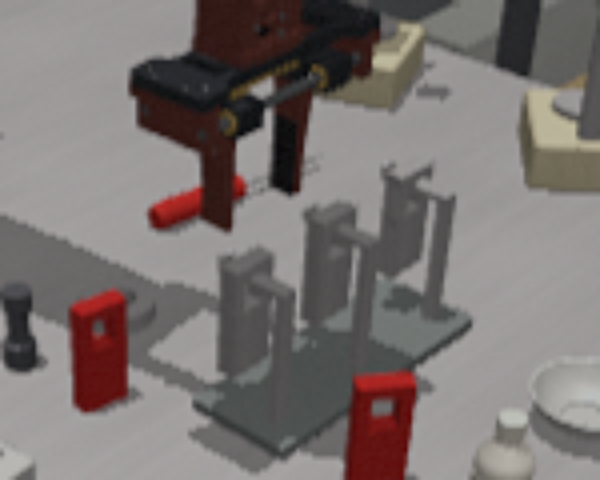

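The gripper hangs just above shim0, with the fingertips at about (345,156) and (362,147) in the full scene image and the shim top at about (352,165). The tip projection agrees with the kinematics. Next I descend and grip.

```bash
python3 -m crank '[0.7,0.0035,-0.005,-0.01,0,0,0, 0.7,0.0035,-0.005,-0.03,0,0,0, 0.7,0.0035,-0.005,-0.05,0,0,0, 0.7,0.0035,-0.005,-0.067,0,0,0, 0.7,0.0035,-0.005,-0.067,0,0,0]'
python3 -m crank '[0.35,0,0,0,0,0,0, 0.35,0,0,0,0,0,0, 0.35,0,0,0,0,0,0, 0.35,0,0,0,0,0,0, 0.35,0,0,0,0,0,0]' 25
python3 -m crank '[0.35,0,0,0,0,0,0, 0.35,0,0,0,0,0,0, 0.35,0,0,0,0,0,0, 0.35,0,0,0,0,0,0, 0.35,0,0,0,0,0,0]' 25
```

```text
clock: 2.28
tcp_pos: [0.5576, 0.1041, 0.1186]
tool_rot: [[-1.0, -0.019, -0.006], [-0.019, 1.0, -0.001], [0.006, -0.001, -1.0]]
wrist_force: [-0.7, 0.0, -1.7]
gripper_width: 0.697
grasp_force: 0.0
clock: 2.7
tcp_pos: [0.56, 0.1045, 0.1245]
tool_rot: [[-1.0, -0.018, 0.003], [-0.018, 1.0, 0.0], [-0.003, 0.0, -1.0]]
wrist_force: [-0.5, 0.4, 4.2]
gripper_width: 0.451
grasp_force: 25.0
clock: 3.12
tcp_pos: [0.56, 0.1045, 0.1245]
tool_rot: [[-1.0, -0.018, 0.003], [-0.018, 1.0, 0.0], [-0.003, 0.0, -1.0]]
wrist_force: [-0.1, -0.0, 5.2]
gripper_width: 0.454
grasp_force: 25.0
```

```bash
python3 -m crank '[0.35,0,0,0.004,0,0,0, 0.35,0,0,0.008,0,0,0, 0.35,0,0,0.012,0,0,0, 0.35,0,0,0.014,0,0,0, 0.35,0,0,0.014,0,0,0]' 40
python3 - <<'E'
from h import *
i,P,Z,c=get('scene');cv2.imwrite('pics/c2.png',cv2.resize(cv2.cvtColor(i,cv2.COLOR_RGB2BGR)[100:220,290:440],None,fx=4,fy=4))
E
```

```text
clock: 3.53
tcp_pos: [0.5592, 0.1043, 0.1368]
tool_rot: [[-1.0, -0.018, 0.0], [-0.018, 1.0, -0.0], [-0.0, -0.0, -1.0]]
wrist_force: [-0.1, 0.5, -4.0]
gripper_width: 0.453
grasp_force: 40.0
```

View pics/c2.png

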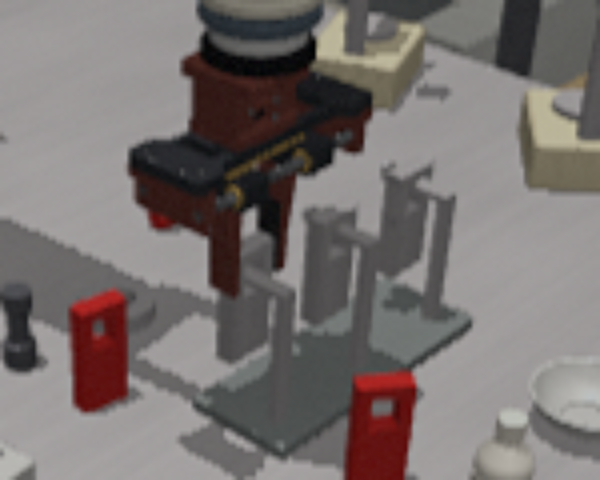

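The shim is held and lifted clear of the peg (shim at about (245,310) in the crop, between the fingers). Next: draw it off toward −x, then raise it.

```bash
python3 -m crank '[0.35,-0.01,0,0,0,0,0, 0.35,-0.022,0,0,0,0,0, 0.35,-0.034,-0.001,0,0,0,0, 0.35,-0.044,-0.001,0,0,0,0, 0.35,-0.044,-0.001,0,0,0,0]'
python3 -m crank '[0.35,0,0,0.02,0,0,0, 0.35,0,0,0.05,0,0,0, 0.35,0,0,0.08,0,0,0, 0.35,0,0,0.09,0,0,0, 0.35,0,0,0.09,0,0,0]'
```

```text
clock: 4.0
tcp_pos: [0.5138, 0.1034, 0.1363]
tool_rot: [[-1.0, -0.018, -0.001], [-0.018, 1.0, -0.0], [0.001, -0.0, -1.0]]
wrist_force: [1.2, -0.0, -3.9]
gripper_width: 0.454
grasp_force: 40.0
clock: 4.42
tcp_pos: [0.5168, 0.1035, 0.2302]
tool_rot: [[-1.0, -0.018, 0.007], [-0.018, 1.0, 0.001], [-0.007, 0.001, -1.0]]
wrist_force: [-0.2, 0.9, -4.8]
gripper_width: 0.452
grasp_force: 40.0
```

```bash
python3 -m crank '[0.35,0.008,-0.03,0,0,0,0.02, 0.35,0.018,-0.07,0,0,0,0.05, 0.35,0.028,-0.11,0,0,0,0.083, 0.35,0.038,-0.15,0,0,0,0.083, 0.35,0.047,-0.185,0,0,0,0.083]'
python3 -m crank '[0.35,0.006,-0.02,0,0,0,0, 0.35,0.0105,-0.038,-0.01,0,0,0, 0.35,0.0105,-0.038,-0.025,0,0,0, 0.35,0.0105,-0.038,-0.035,0,0,0, 0.35,0.0105,-0.038,-0.035,0,0,0]'
python3 - <<'E'
from h import *
s=readout.sense();print(s['tcp_pos'],s['tool_rot'][:,1])
W=np.zeros((600,800,3),np.uint8)
for n,(a,b,c,d),x in(('top',(320,150,405,245),0),('scene',(230,150,350,290),400)):
    i,P,Z,c_=get(n);np.savez('/tmp/'+n+'2',i=i,P=P)
    r=cv2.resize(i[b:d,a:c],None,fx=(400/(c-a)),fy=400/(c-a));W[:r.shape[0],x:x+400]=r[:,:400]
    z=P[...,2];M=np.zeros(z.shape,bool);M[b:d,a:c]=1
    for lo,hi in((.057,.0635),(.1,.108),(.195,.21)):
        k,l,st,_=cv2.connectedComponentsWithStats((M&(z>lo)&(z<hi)).astype(np.uint8))
        for j in range(1,k):
            if st[j,4]>12:
                q=P[l==j];t=cv2.minAreaRect((q[:,:2]*1000).astype(np.float32));print(n,lo,st[j],np.round(t[0],1),np.round(t[1],1),t[2])
save(W,'c3.png')
E
```

```text
clock: 4.83
tcp_pos: [0.562, -0.084, 0.2235]
tool_rot: [[-0.995, -0.101, -0.003], [-0.101, 0.995, 0.0], [0.003, 0.001, -1.0]]
wrist_force: [0.5, 0.6, -4.6]
gripper_width: 0.453
grasp_force: 40.0
clock: 5.25
tcp_pos: [0.5711, -0.1193, 0.1859]
tool_rot: [[-0.995, -0.101, -0.008], [-0.101, 0.995, 0.002], [0.008, 0.003, -1.0]]
wrist_force: [-0.4, 0.7, -5.3]
gripper_width: 0.451
grasp_force: 40.0
[ 0.57108436 -0.11928343  0.18585928] [-0.10065267  0.99491616  0.00329685]
top 0.057 [339 208  22  18 259] [ 528.6 -122.5] [48.9 59.4] 5.117346286773682
top 0.1 [346 223  12   5  47] [ 498.1 -125.8] [11.7 30.7] 1.5346555709838867
scene 0.057 [270 209  29  19 270] [ 529.6 -126.3] [53.4 61.5] 4.678915977478027
scene 0.057 [294 223  41  27 511] [ 632.3 -116.2] [98.2 61.8] 5.783967018127441
scene 0.057 [272 245  23  17 208] [ 629.7 -211.5] [42.3 40.3] 4.854670524597168
scene 0.1 [269 196  12   8  44] [ 500.2 -128.4] [12.2 35.7] 6.536146640777588
scene 0.195 [281 171  24  17 144] [ 573.7 -121.8] [23.3 59.6] 5.375906944274902
```

View pics/c3.png

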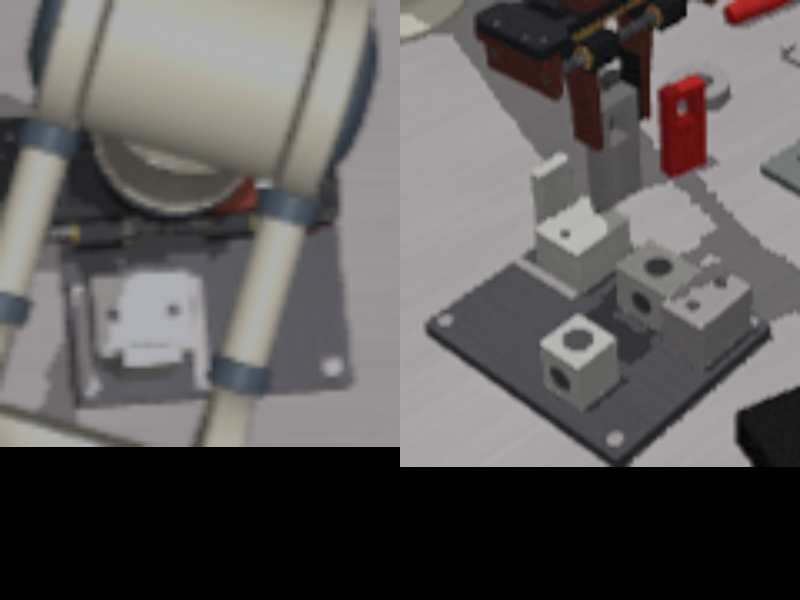

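The shim hangs over the gap (crop: shim at about (615,150), gap between jaw (580,245) and workpiece (650,280)), aligned with the fixture. Next I lower it in mid-gap.

```bash
python3 -m crank '[0.35,-0.002,0,-0.015,0,0,0, 0.35,-0.002,0,-0.03,0,0,0, 0.35,-0.002,0,-0.04,0,0,0, 0.35,-0.002,0,-0.04,0,0,0, 0.35,-0.002,0,-0.04,0,0,0]'
python3 -m crank '[0.35,0,0,-0.01,0,0,0, 0.35,0,0,-0.02,0,0,0, 0.35,0,0,-0.03,0,0,0, 0.35,0,0,-0.035,0,0,0, 0.35,0,0,-0.035,0,0,0]'
```

```text
clock: 5.77
tcp_pos: [0.5706, -0.1192, 0.1516]
tool_rot: [[-0.995, -0.102, -0.001], [-0.102, 0.995, 0.0], [0.001, 0.0, -1.0]]
wrist_force: [0.6, -0.6, -4.0]
gripper_width: 0.457
grasp_force: 40.0
clock: 6.18
tcp_pos: [0.5697, -0.1194, 0.1141]
tool_rot: [[-0.995, -0.101, -0.004], [-0.101, 0.995, 0.001], [0.004, 0.001, -1.0]]
wrist_force: [-0.4, -0.3, -4.1]
gripper_width: 0.452
grasp_force: 40.0
```

```bash
python3 -m crank '[0.35,0,0,-0.005,0,0,0, 0.35,0,0,-0.01,0,0,0, 0.35,0,0,-0.015,0,0,0, 0.35,0,0,-0.015,0,0,0, 0.35,0,0,-0.015,0,0,0]'
python3 -m crank '[0.35,0.001,0,0,0,0,0, 0.35,0.002,0,0,0,0,0, 0.35,0.003,0,0,0,0,0, 0.35,0.003,0,0,0,0,0, 0.35,0.003,0,0,0,0,0]'
python3 - <<'E'
from h import *
s=readout.sense();print(s['tcp_pos'],s['wrist_force'],s['moment'])
i,P,Z,c_=get('scene');i=cv2.resize(i[150:290,230:350],None,fx=4,fy=4);save(i,'c4.png')
E
```

```text
clock: 6.6
tcp_pos: [0.5705, -0.1196, 0.1012]
tool_rot: [[-0.995, -0.101, -0.001], [-0.101, 0.995, 0.0], [0.001, 0.0, -1.0]]
wrist_force: [-0.5, 0.5, -3.8]
gripper_width: 0.45
grasp_force: 40.0
clock: 7.02
tcp_pos: [0.5738, -0.1197, 0.1018]
tool_rot: [[-0.995, -0.101, 0.0], [-0.101, 0.995, -0.0], [-0.0, -0.0, -1.0]]
wrist_force: [-0.2, -1.3, -5.4]
gripper_width: 0.449
grasp_force: 40.0
[ 0.57383897 -0.11967929  0.10179281] [-0.24885767 -1.27752728 -5.43643378] [0.01536149 0.00729459 0.00166557]
```

View pics/c4.png

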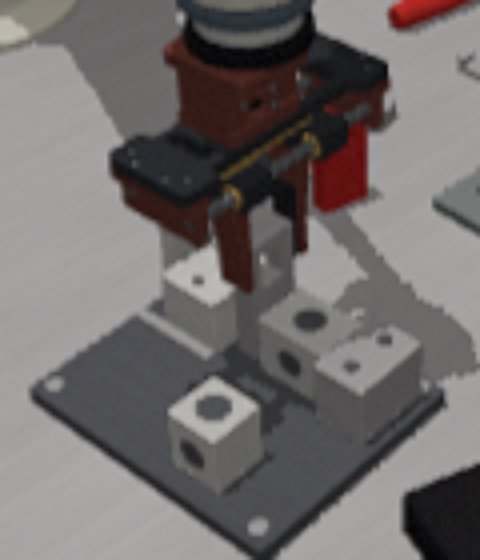

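The shim is in the gap (crop (262,290)) between jaw and workpiece, near the workpiece. Next: lower it almost to the plate and advance to contact.

```bash
python3 -m crank '[0.35,0,0,-0.002,0,0,0, 0.35,0,0,-0.0045,0,0,0, 0.35,0,0,-0.0045,0,0,0, 0.35,0.001,0,-0.0045,0,0,0, 0.35,0.001,0,-0.0045,0,0,0]'
python3 -m crank '[0.35,0.001,0,0,0,0,0, 0.35,0.001,0,0,0,0,0, 0.35,0.002,0,0,0,0,0, 0.35,0.002,0,0,0,0,0, 0.35,0.002,0,0,0,0,0]'
```

```text
clock: 7.48
tcp_pos: [0.5748, -0.1196, 0.097]
tool_rot: [[-0.995, -0.101, -0.0], [-0.101, 0.995, 0.0], [0.0, 0.0, -1.0]]
wrist_force: [-0.0, -0.1, -4.4]
gripper_width: 0.453
grasp_force: 40.0
clock: 7.9
tcp_pos: [0.5768, -0.1197, 0.0972]
tool_rot: [[-0.995, -0.101, 0.0], [-0.101, 0.995, -0.0], [-0.0, -0.0, -1.0]]
wrist_force: [-0.0, 0.3, -5.1]
gripper_width: 0.451
grasp_force: 40.0
```

```bash
for k in 1 2; do python3 -m crank '[0.35,0.001,0,0,0,0,0, 0.35,0.001,0,0,0,0,0, 0.35,0.0015,0,0,0,0,0, 0.35,0.0015,0,0,0,0,0, 0.35,0.0015,0,0,0,0,0]' | grep -E 'tcp|wrist'; done
```

```text
tcp_pos: [0.5778, -0.1197, 0.0971]
wrist_force: [-4.1, 0.8, -2.8]
tcp_pos: [0.578, -0.1196, 0.0971]
wrist_force: [-9.3, 0.9, 0.7]
```

```bash
python3 -m crank '[0.35,-0.001,0,0,0,0,0, 0.35,-0.001,0,-0.001,0,0,0, 0.35,-0.001,0,-0.001,0,0,0, 0.35,-0.001,0,-0.002,0,0,0, 0.35,-0.001,0,-0.002,0,0,0]' | grep -E 'tcp|wrist|rot'
python3 -m crank '[0.35,0,0,-0.0005,0,0,0, 0.35,0,0,-0.001,0,0,0, 0.35,0,0,-0.001,0,0,0, 0.35,0,0,-0.001,0,0,0, 0.35,0,0,-0.001,0,0,0]'| grep -E 'tcp|wrist|rot'
```

```text
tcp_pos: [0.5779, -0.1198, 0.0956]
tool_rot: [[-0.995, -0.101, -0.002], [-0.101, 0.995, -0.0], [0.002, -0.0, -1.0]]
wrist_force: [-7.5, 0.3, -0.3]
tcp_pos: [0.5779, -0.1198, 0.0955]
tool_rot: [[-0.995, -0.101, -0.001], [-0.101, 0.995, -0.0], [0.001, -0.0, -1.0]]
wrist_force: [-9.0, 0.8, 4.4]
```

```bash
python3 -m crank '[0.35,-0.0005,0,0.0005,0,0,0, 0.35,-0.0005,0,0.0005,0,0,0, 0.5,-0.0005,0,0.0005,0,0,0, 0.6,-0.0005,0,0.0005,0,0,0, 0.7,-0.0005,0,0.0005,0,0,0]' 10
python3 -m crank '[0.7,0,0,0.01,0,0,0, 0.7,0,0,0.035,0,0,0, 0.7,0,0,0.07,0,0,0, 0.7,0,0,0.1,0,0,0, 0.7,0,0,0.1,0,0,0]'
```

```text
clock: 9.98
tcp_pos: [0.5791, -0.1197, 0.0953]
tool_rot: [[-0.995, -0.101, 0.002], [-0.101, 0.995, -0.0], [-0.002, -0.001, -1.0]]
wrist_force: [0.3, 0.1, 0.5]
gripper_width: 0.61
grasp_force: 0.0
clock: 10.4
tcp_pos: [0.5807, -0.1202, 0.2039]
tool_rot: [[-0.995, -0.101, 0.013], [-0.101, 0.995, -0.003], [-0.012, -0.005, -1.0]]
wrist_force: [0.5, 0.8, 0.6]
gripper_width: 0.699
grasp_force: 0.0
```

```bash
python3 -m crank '[0.3,-0.035,-0.003,0,0,0,0, 0,-0.07,-0.006,0,0,0,0, 0,-0.105,-0.009,0,0,0,0, 0,-0.127,-0.012,0,0,0,0, 0,-0.127,-0.012,0,0,0,0]' 30
python3 -m crank '[0,0,0,-0.01,0,0,0, 0,0,0,-0.02,0,0,0, 0,0,0,-0.04,0,0,0, 0,0,0,-0.05,0,0,0, 0,0,0,-0.05,0,0,0]'
python3 - <<'E'
from h import *
W=np.zeros((600,800,3),np.uint8)
for n,(a,b,c,d),x in(('top',(320,150,405,245),0),('scene',(230,150,350,290),400)):
    i,P,Z,c_=get(n)
    r=cv2.resize(i[b:d,a:c],None,fx=(400/(c-a)),fy=400/(c-a));W[:r.shape[0],x:x+400]=r[:,:400]
    z=P[...,2];M=np.zeros(z.shape,bool);M[b:d,a:c]=1
    for lo,hi in((.057,.0635),(.101,.1095),):
        k,l,st,_=cv2.connectedComponentsWithStats((M&(z>lo)&(z<hi)).astype(np.uint8))
        for j in range(1,k):
            if st[j,4]>12:
                q=P[l==j];t=cv2.minAreaRect((q[:,:2]*1000).astype(np.float32));print(n,lo,st[j],np.round(t[0],1),np.round(t[1],1),t[2])
save(W,'c5.png')
E
```

```text
clock: 10.82
tcp_pos: [0.4489, -0.1321, 0.1959]
tool_rot: [[-0.995, -0.1, 0.002], [-0.1, 0.995, -0.001], [-0.001, -0.001, -1.0]]
wrist_force: [0.2, 0.3, -0.1]
gripper_width: 0.361
grasp_force: 0.0
clock: 11.23
tcp_pos: [0.4503, -0.1309, 0.1404]
tool_rot: [[-0.995, -0.102, -0.006], [-0.102, 0.995, 0.002], [0.006, 0.003, -1.0]]
wrist_force: [0.0, -0.1, -0.1]
gripper_width: 0.009
grasp_force: 0.0
top 0.057 [335 165  22  32 369] [ 633.9 -112.5] [90.7 59.5] 6.690487384796143
top 0.057 [372 176  15  14 139] [ 628.9 -206.5] [39.3 40.3] 1.1735659837722778
top 0.101 [349 194   8   6  28] [ 577.5 -127.4] [14.8 19.5] 2.690948486328125
scene 0.057 [290 175   8   3  13] [401.1  19. ] [21.9 15.7] 56.0069694519043
scene 0.057 [270 209  21  19 228] [ 526.1 -128. ] [61.2 59.7] 2.225529909133911
scene 0.057 [289 221  46  29 537] [ 625.4 -116.6] [114.2  59.1] 4.730160236358643
scene 0.057 [272 245  22  16 209] [ 630.4 -212. ] [40.8 41.4] 3.567580223083496
scene 0.101 [269 196  12   8  40] [ 500.3 -128.6] [15.4 34.8] 5.864091873168945
scene 0.101 [289 206  15  12  83] [ 576.8 -121.4] [19.  41.6] 2.992324113845825
```

View pics/c5.png

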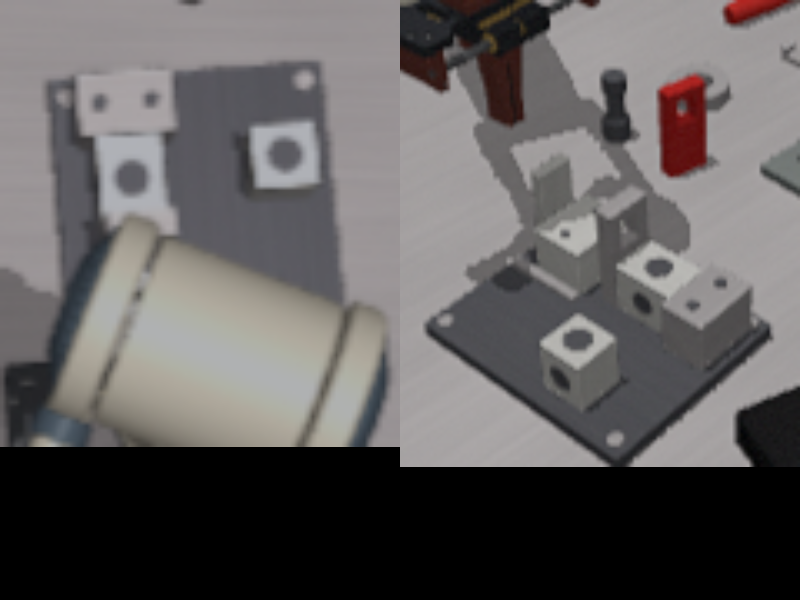

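The shim stands upright and flat against the workpiece (crop (622,240)). Next: go down behind the handle, then push.

```bash
python3 -m crank '[0,0,0.0005,-0.02,0,0,0, 0,0,0.0005,-0.04,0,0,0, 0,0,0.0005,-0.057,0,0,0, 0,0,0.0005,-0.057,0,0,0, 0,0,0.0005,-0.057,0,0,0]'
python3 -m crank '[0,0.008,0.0008,0,0,0,0, 0,0.015,0.0015,0,0,0,0, 0,0.02,0.002,0,0,0,0, 0,0.02,0.002,0,0,0,0, 0,0.02,0.002,0,0,0,0]'
```

```text
clock: 11.75
tcp_pos: [0.4512, -0.1311, 0.0879]
tool_rot: [[-0.995, -0.101, -0.001], [-0.101, 0.995, 0.0], [0.001, 0.0, -1.0]]
wrist_force: [0.1, -0.4, -0.1]
gripper_width: 0.005
grasp_force: 0.0
clock: 12.17
tcp_pos: [0.4718, -0.1291, 0.0881]
tool_rot: [[-0.995, -0.102, 0.0], [-0.102, 0.995, -0.0], [-0.0, -0.0, -1.0]]
wrist_force: [-0.2, -0.3, 0.0]
gripper_width: 0.006
grasp_force: 0.0
```

```bash
python3 -m crank '[0,0.002,-0.0006,-0.0015,0,0,0, 0,0.004,-0.0006,-0.003,0,0,0, 0,0.006,-0.0004,-0.003,0,0,0, 0,0.008,-0.0002,-0.003,0,0,0, 0,0.01,0,-0.003,0,0,0]' | grep -E 'tcp|wrist'
python3 -m crank '[0,0.001,0.0001,0,0,0,0, 0,0.002,0.0002,0,0,0,0, 0,0.003,0.0003,0,0,0,0, 0,0.004,0.0004,0,0,0,0, 0,0.004,0.0004,0,0,0,0]' | grep -E 'tcp|wrist'
```

```text
tcp_pos: [0.4812, -0.1292, 0.0846]
wrist_force: [-2.4, 1.1, -0.6]
tcp_pos: [0.4852, -0.1288, 0.0845]
wrist_force: [-1.8, 0.2, 0.5]
```

```bash
python3 -m crank '[0,0.001,0.0001,0,0,0,0, 0,0.002,0.0002,0,0,0,0, 0,0.003,0.0003,0,0,0,0, 0,0.004,0.0004,0,0,0,0, 0,0.005,0.0005,0,0,0,0]' | grep -E 'tcp|wrist'
python3 -m crank '[0,0.0005,0.0001,0,0,0,0, 0,0.001,0.0001,0,0,0,0, 0,0.0015,0.0001,0,0,0,0, 0,0.002,0.0002,0,0,0,0, 0,0.002,0.0002,0,0,0,0]' | grep -E 'tcp|wrist'
python3 -m crank '[0,0.0005,0.0001,0,0,0,0, 0,0.001,0.0001,0,0,0,0, 0,0.0015,0.0001,0,0,0,0, 0,0.0015,0.0002,0,0,0,0, 0,0.0015,0.0002,0,0,0,0]' | grep -E 'tcp|wrist'
```

```text
tcp_pos: [0.4902, -0.1282, 0.0845]
wrist_force: [-2.0, -0.6, -0.1]
tcp_pos: [0.4922, -0.128, 0.0845]
wrist_force: [-2.9, -0.5, -0.5]
tcp_pos: [0.4937, -0.1279, 0.0846]
wrist_force: [-2.3, -1.4, -1.1]
```

```bash
for k in 1 2; do python3 -m crank '[0,0.0005,0.0001,0,0,0,0, 0,0.001,0.0001,0,0,0,0, 0,0.001,0.0001,0,0,0,0, 0,0.001,0.0001,0,0,0,0, 0,0.001,0.0001,0,0,0,0]' | grep -E 'tcp|wrist';done
```

```text
tcp_pos: [0.4947, -0.1278, 0.0846]
wrist_force: [-2.4, -1.8, -1.1]
tcp_pos: [0.4955, -0.1277, 0.0846]
wrist_force: [-4.2, -2.4, -1.0]
```

```bash
python3 -m crank '[0,0.0005,-0.0001,0,0,0,0, 0,0.001,-0.0002,0,0,0,0, 0,0.0015,-0.0003,0,0,0,0, 0,0.0015,-0.0003,0,0,0,0, 0,0.0015,-0.0003,0,0,0,0]' | grep -E 'tcp|wrist'
```

```text
tcp_pos: [0.4955, -0.1277, 0.0846]
wrist_force: [-12.5, -0.2, 3.8]
```

```bash
python3 -m crank '[0,-0.0003,0,0,0,0,0, 0,-0.0003,0,0,0,0,0, 0,-0.0003,0,0,0,0,0, 0,-0.0003,0,0,0,0,0, 0,-0.0003,0,0,0,0,0]' | grep -E 'clock|tcp|wrist'
python3 - <<'E'
from h import *
i,P,Z,c_=get('scene');save(cv2.resize(i[140:290,230:350],None,fx=4,fy=4),'c6.png');s=readout.sense();print(s['wrist_force'],s['tcp_pos'])
E
```

```text
clock: 15.92
tcp_pos: [0.4955, -0.1277, 0.0846]
wrist_force: [-10.6, -0.3, 3.6]
[-10.81392648  -0.84954741   2.28338495] [ 0.49547738 -0.12772548  0.08459395]
```

View pics/c6.png

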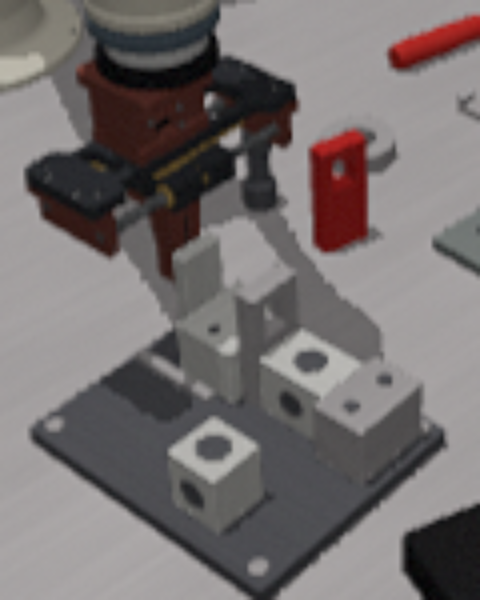

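The jaw (crop (210,340)), shim (262,330), workpiece and anvil are closed up tight at about 11 N, with about 14 mm of travel used, short of the stop. I'm handing in the job.

```bash
python3 -c "
from cell import bot
print(bot.close_job())"
```

```text
the job is handed in; nothing more can be done
None
```

I handed the job in at about 16 s: one shim (shim0) stands between jaw and workpiece, the jaw bites at about 14 mm of travel, short of its 20 mm stop, and the arm is still pushing the handle with about 11 N; the other two shims were not touched.

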